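# Clamp a round signboard panel on the painting board

## Task

The round black panel lies loose on the plywood work board and has to be held fast for the gold painting. With the toggle clamp still open, push the panel along the board until its rim sits fully home against both stop pegs, then push the clamp's upright handle back and down, past its dead point, until it snaps into lock with the rubber foot pressing on the panel. Do it all by pushing: never lift the panel off the board, and leave the paint jar, the brush and the tapes where they are.

Things in the scene. Friction and masses are not known exactly. Their poses are not given: they have to be found in the camera images.
- workboard: Plywood work board, 340 x 260 mm, 18 mm thick, screwed to the table; it never moves. Origin on its underside, below the centre of the panel's home. Its x axis points level along its long side, away from the clamp; y across; z up. It covers x -185 to +155, y -130 to +130 mm. The clamp stands on its centre line y = 0; the clamp's base, 56 mm wide and 40 mm tall, covers x -170 to -110 mm.
- panel: The loose panel: a round wooden disc lacquered black with fine gold lines on top, 180 mm diameter, 20 mm thick, about 0.3 kg, lying flat on the board. Origin at the centre of its underside, z up. It starts 25 to 60 mm from home, on the side away from the clamp; it slides easily (1 to 3 N).
- panel_home (a point): The point on the board's top where the centre of the panel's underside lies when the panel touches both stop pegs. Its axes are those of the board.
- peg_a (a point): Centre of the top of one of the two upright round wooden stop pegs on the board (25 mm diameter, 28 mm tall above the board), 78.5 mm from home towards the clamp and 65.9 mm to the board's +y side.
- peg_b (a point): The same for the other stop peg, to the board's -y side.
- handle (a joint): Angle of the clamp handle, rad. 0 = fully open (upright, tip leaning 2 deg to the panel); grows as it swings back (to the board's -x) and down, to 1.466 = locked on its stop, 8 deg above level. Starts at 0 to 0.2. Friction holds it up to 1.04, where the foot meets the panel; from there it springs back if let go, and needs 5 to 7 N at the grip; dead point 1.33; beyond it snaps to 1.466 by itself.
- handle_pivot (a point): The handle's hinge axis, on the clamp's centre line, 50 mm above the table, at x -160 mm in the board's frame; the axis is level, along the board's y. The point's axes are those of the board.
- handle_tip (a point): Middle of the free end of the handle, 120 mm from the hinge axis. The straight black rubber grip covers the last 82 mm of the handle; it is 20 mm wide (along the hinge axis) and 16 mm thick. With the clamp open its upper 50 mm stand clear above the holding arm, and can be pushed from the front (the panel's side).
- bar_hinge (a point): Hinge of the clamp's holding arm, 50 mm above the table, 40 mm in front of the handle's hinge. The arm, 24 mm wide and 65 mm long, stands upright while the clamp is open (its end about 115 mm above the table) and a link swings it down over the panel's rim as the handle is pushed over.
- clamp_pad: The rubber foot of the clamp's spindle, 15 mm diameter, sprung over 10 mm, at the end of the holding arm; origin at the middle of its pressing face. In lock it presses on the panel's top, 15 mm in from the rim, with about 27 N.
- paint_jar: Small jar of gold paint with a white lid, 47 mm diameter, 55 mm tall, standing on the board beside the clamp's base, 85 to 105 mm to the board's +y side. Origin at the centre of its underside. Leave it.
- paint_brush: Slim paint brush with a blue handle, 200 mm long, 9 mm thick, lying on the table on the side of the clamp's handle. Leave it.
- masking_tape: Roll of masking tape, 100 mm diameter, 24 mm tall, lying flat on the table near the clamp handle's side. Leave it.
- tape_dispenser: Blue tape dispenser, 150 x 58 mm, 94 mm tall, standing on the table on the panel's side of the board. Leave it.
There are look-alikes about, which are no part of the job. What is shaped like the panel but blue or turquoise is not meant.

How it is judged:
By the outcome, as a careful person would: the job done as asked, in the order asked, and still so for the second after the job is handed in, with the robot touching nothing.
It also fails if it takes over 51 s, if anything falls off the work surface, if the arm or the gripper's body presses on something with over 40 N, if the wrist force passes 120 N, or if a joint passes its speed limit or range.

## Robot

A 7-joint arm with a two-finger parallel gripper is mounted at the origin on the work surface. World frame = base frame: x ahead of the robot, y to its left, z up, the work surface at z = 0. Lengths are in m, angles in rad, forces in N, time in s.
With the tool pointing down it reaches from about 0.425 to 0.925 m from the base axis. Payload 6.8 kg.
Tool frame: the origin (TCP) lies on the mounting face of the last link; the fingertips stand 173 mm ahead of it and the grasp point (between the pads) lies 155 mm ahead of it; x points along the fingers, y is the direction in which the jaws open and shut, and the axes are right-handed (so a half turn about x gives the same grasp; the last joint's range is limited). The gripper opens to 85 mm and grips with 20 to 120 N. Pads are 22 mm wide; open, the fingers measure 114 mm over their backs; the gripper's body (76 mm by 85 mm) begins 54 mm behind the grasp point. The pads swing forward as they close: fully open they stand 13 mm farther back than shut.
Start: joints at [-1.224, 0.477, 0.022, 1.555, -0.011, 1.109, -0.083], TCP at [0.297, 0.606, 0.405] pointing down, gripper open.
Joint ranges: [-2.96, 2.96], [-0.34, 2.1], [-1.41, 1.46], [0.24, 2.44], [-1.37, 4.51], [0.17, 1.92], [-2.96, 2.96]. Speed limits (rad/s): [2.39, 2.39, 3.14, 3.14, 3.14, 3.14, 3.14].

## Interface

Orientations are given as a unit quaternion [w, x, y, z].
In Python, from plant import monitor, viewer, manip gives the robot as it stands.
- The arm moves only by the tool arm_command, never from a script. Its argument "deltas" is a list of rows, each a list of 5 numbers: the finger opening in mm, from 0 to 85.4, then the shift along the tool's x, y, z in units of 25 mm (1.0 is 25 mm), then the turn about the tool's x in units of 8 degrees (1.0 is 8 degrees). A call has 1 to 10 rows; each row shifts and turns the commanded pose from where the row before left it, along the tool's axes as they then stand; what a row does not reach is not made up. A row lasts 1/10 s, in which the tool goes at most 50 mm and 8.59 degrees, less where a joint would pass 70% of its speed; a pose out of reach is approached as far as the arm can. A call is refused whole if a number of a shift passes 1 or a number of a turn 1, either way. A call with a gripper value outside its range is refused whole. The fingers move at their own pace and stop on an object; "squeeze" is the grip in N (left out, the last holds). Time passes only in rows, so rows that do not move let the fingers close. It gives the time, the measured TCP pose, the force and the opening at its end, in the units of the state.
- monitor.sense(): the state, without advancing time (a new reading comes with each control period).
- viewer.snapshot(name): name is "scene" or "top"; returns a dict with "pixels" (480x640x3 uint8, red, green, blue), "vfov" (degrees; the focal length in pixels is half the picture's height over the tangent of half this angle, whatever the lens; pixels are square), "cx", "cy" (the principal point, pixels), "k1" (the pictures are not rectified: a ray, as slopes to the right and down, at radius r is drawn at 1 + k1 r^2 times it, then the intrinsics apply), "view" (4x4, takes a point from world to camera coordinates). Camera axes: x right, y up, looking along -z (the intrinsics and any distortion apply to the point x, -y, -z); pixel columns grow to the right and rows downward; lengths in m; the calibration is good to about 2 mm. A picture is of the moment at which its call begins. There is no depth.
- manip.sign_off(): hands the job in, once; it reports no verdict.
The state is a dict: "clock": time; "q": joint angles; "joint_velocities": joint speeds; "effort": joint torques, N m; "ee_pos": TCP position; "orientation": TCP orientation; "wrist_force": force on the tool from outside, world axes, zero at the start; "wrist_torque": the same for the moment, N m; "gripper_width": finger opening in m.
Only numpy, scipy, OpenCV 4.12 (cv2) and the standard library are available. Lean on these libraries where they do the work, as an engineer would, in place of code of your own. Each camera call takes 0.05 s, during which the arm holds its last target. There are 200 camera calls.

## Working session

There is one attempt and no reset: what is moved stays moved. The work goes in short steps, Python scripts to look and compute and a tool call to move; the robot and the scene stay as the last step left them, time stands still between calls to the robot, and variables do not carry over. Pictures are saved under pics/ and viewed, about 8 in all and at most 12, crops included, and the job is handed in when it is done.

Besides the shell and the picture viewer there is one more tool, called after ">>>" as name([rows], argument=value, ...), one row to a line, values as JSON. arm_command: Moves the arm, as the interface text tells. Its arguments: {"type":"object","properties":{"deltas":{"type":"array"},"squeeze":{"type":"number"}},"required":["deltas"]}

```bash
mkdir -p pics
python3 - <<'E'
from plant import monitor, viewer
import cv2,pickle
s=monitor.sense();print({k:s[k] for k in('clock','ee_pos','orientation','wrist_force','gripper_width')})
for n in('scene','top'):
    d=viewer.snapshot(n);pickle.dump(d,open(n+'.pkl','wb'));cv2.imwrite(f'pics/{n}0.png',d['pixels'][:,:,::-1]);print(n,d['vfov'],d['cx'],d['cy'],d['k1'],d['view'])
E
```

```text
{'clock': 0.0, 'ee_pos': array([0.29639278, 0.60611247, 0.40372952]), 'orientation': array([ 0.68881081,  0.15876762,  0.68899495, -0.16005769]), 'wrist_force': array([0.44563482, 0.69164892, 0.58258885]), 'gripper_width': 0.08556380556836832}
scene 49.41613109644746 324.29754134154285 234.90612660214876 0.013597745214538331 [[ 0.70019793  0.71394639 -0.00184511 -0.40550714]
 [-0.48989806  0.48234083  0.72618676  0.14696433]
 [ 0.51934839 -0.50757055  0.68749501 -1.66444362]
 [ 0.          0.          0.          1.        ]]
top 57.460765401054765 320.13659237581817 243.2830289127837 -0.07107150555238494 [[-0.00208747 -0.9998227  -0.01871391  0.05669289]
 [ 0.98867522 -0.00487163  0.14999194 -0.5765954 ]
 [-0.15005652 -0.01818888  0.98851009 -1.09554301]
 [ 0.          0.          0.          1.        ]]
```

View pics/scene0.png

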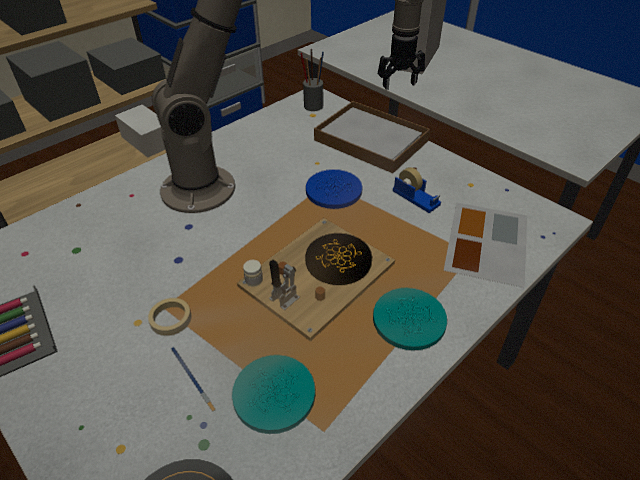

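View pics/top0.png

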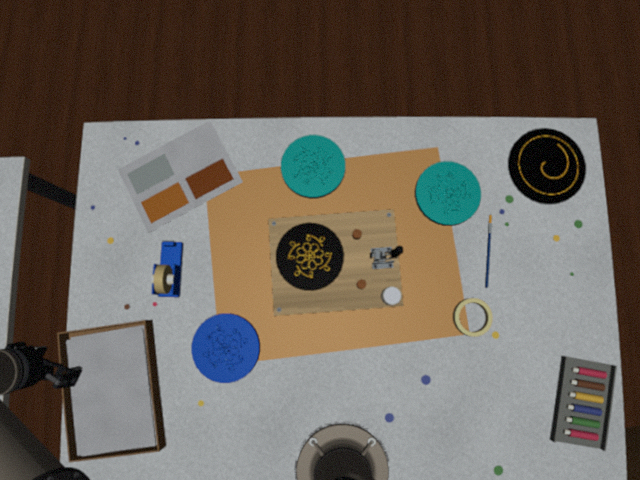

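The black disc with gold lines on the board, at top (310,256) and scene (338,258), is the panel. The black spiral disc at top (547,165) lies on the table, and the blue and turquoise discs are decoys. I'll confirm with an enlarged crop.

Run:
```python
import cv2
a=cv2.imread('pics/top0.png')[203:323,262:412];cv2.imwrite('pics/c1.png',cv2.convertScaleAbs(cv2.resize(a,None,fx=5,fy=5,interpolation=cv2.INTER_CUBIC),alpha=1.5))
a=cv2.imread('pics/scene0.png')[220:340,235:400];cv2.imwrite('pics/c2.png',cv2.convertScaleAbs(cv2.resize(a,None,fx=4.8,fy=4.8,interpolation=cv2.INTER_CUBIC),alpha=1.5))
```

```text
(no output)
```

View pics/c1.png

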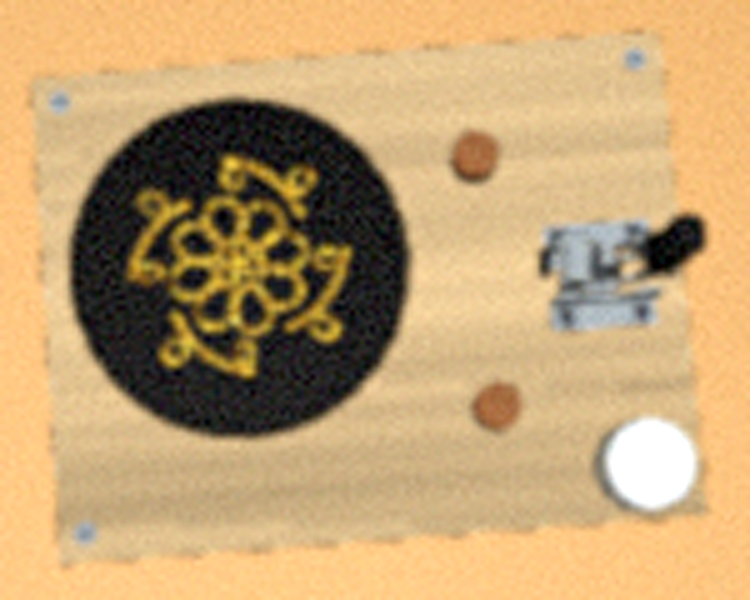

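View pics/c2.png

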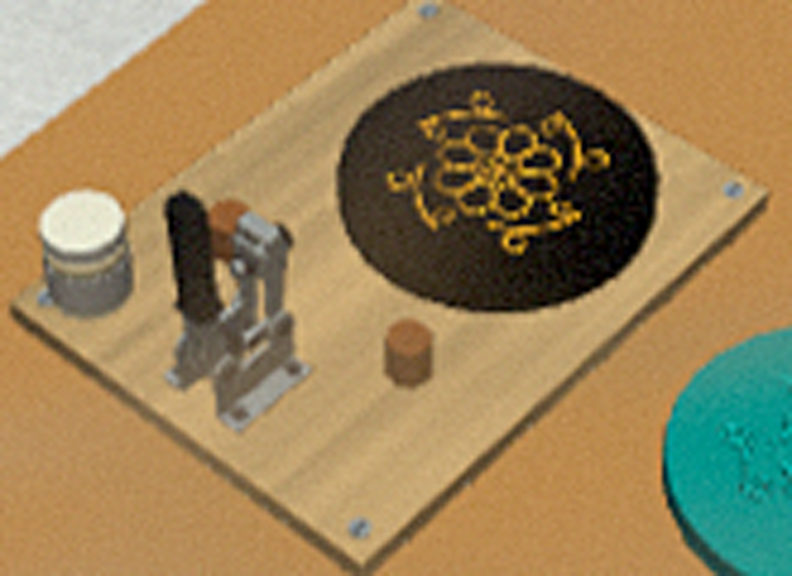

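The crops confirm the panel: black with a gold rosette, on the board, centre at about (240,267) in the top crop. Peg_b is at (476,155) and peg_a at (498,406), with the handle tip near (690,235). Next I'll fit the board and panel.

```bash
cat > h.py <<'E'
import numpy as np,pickle
from scipy.optimize import least_squares
from scipy.spatial.transform import Rotation as R
def proj(d,P):
    P=np.atleast_2d(P);V=np.array(d['view']);c=P@V[:3,:3].T+V[:3,3]
    s=np.c_[c[:,0],-c[:,1]]/-c[:,2:3];r2=(s**2).sum(1,keepdims=True);f=240/np.tan(np.radians(d['vfov'])/2)
    return s*(1+d['k1']*r2)*f+[d['cx'],d['cy']]
def ray(d,uv,z):
    return least_squares(lambda p:proj(d,[p[0],p[1],z])[0]-uv,[.6,.1]).x
T=lambda p:(np.array(p,float)+.5)/5-.5+[262,203]
S=lambda p:(np.array(p,float)+.5)/4.8-.5+[235,220]
def b2w(b,P):
    P=np.atleast_2d(np.array(P,float));c,s=np.cos(b[2]),np.sin(b[2])
    return np.c_[b[0]+c*P[:,0]-s*P[:,1],b[1]+s*P[:,0]+c*P[:,1],P[:,2]]
E
cat > fit.py <<'E'
from h import *
t,s=[pickle.load(open(n+'.pkl','rb')) for n in('top','scene')]
A=[-.0785,.0659,.046];B=[-.0785,-.0659,.046]
top=[([.155,-.13,.018],(33,77)),([-.185,-.13,.018],(660,32)),([-.185,.13,.018],(707,517)),([.155,.13,.018],(63,565)),(B,(476,155)),(A,(498,406))]
sc=[([-.185,-.13,.018],(365,570)),([.155,-.13,.018],(768,192)),([-.185,.13,.018],(12,308)),(B,(409,335)),(A,(229,217))]
def res(b):
    return np.r_[(proj(t,b2w(b,[x[0] for x in top]))-[T(x[1]) for x in top]).ravel(),(proj(s,b2w(b,[x[0] for x in sc]))-[S(x[1]) for x in sc]).ravel()]
o=least_squares(res,[.6,.1,1.57]);b=o.x;print(b,np.degrees(b[2]),np.round(o.fun.reshape(-1,2),1).tolist())
np.save('b.npy',b)
a=np.linspace(0,6.28,200);C=np.c_[.09*np.cos(a),.09*np.sin(a),0*a+.038]
def ext(d,x): 
    p=proj(d,C+[x[0],x[1],0]);return np.r_[p.min(0),p.max(0)]
et=np.r_[T((70,98)),T((409,437))];es=np.r_[S((338,62)),S((657,311))]
p=least_squares(lambda x:np.r_[ext(t,x)-et,(ext(s,x)-es)[:3]],[.6,.15]);print('panel',p.x,np.round(p.fun,1))
c,sn=np.cos(b[2]),np.sin(b[2]);dd=p.x-b[:2];print('panel in board',c*dd[0]+sn*dd[1],-sn*dd[0]+c*dd[1])
for th in(0,.1,.2):
    ph=-np.radians(2)+th
    P=b2w(b,[-.16-.12*np.sin(ph),0,.05+.12*np.cos(ph)]);u=proj(t,P)[0];v=proj(s,P)[0]
    print(th,P,((u-[262,203]+.5)*5-.5),((v-[235,220]+.5)*4.8-.5))
E
python3 fit.py
```

```text
[0.53286909 0.03192962 1.64529259] 94.26832159634108 [[-0.4, -0.2], [-0.0, -1.1], [0.6, -1.1], [-0.5, -0.5], [0.2, -1.1], [0.4, -0.8], [-0.8, -1.4], [-0.1, -1.0], [-1.3, -1.6], [-0.3, 0.1], [-0.6, -0.8]]
panel [0.54626543 0.08305129] [-0.7 -0.8  0.5 -0.1 -0.8 -0.8  0. ]
panel in board 0.04998282016899514 -0.017164027395989528
0 [[ 0.54446578 -0.12345028  0.1699269 ]] [674.01896051 229.89214379] [195.73354422 189.9156195 ]
0.1 [[ 0.54535843 -0.13541065  0.16974586]] [699.79863582 227.90058818] [177.89635613 203.81515035]
0.2 [[ 0.54624528 -0.14729325  0.16836836]] [724.92462325 226.28567748] [160.17480196 219.50382388]
```

```bash
cat > st.py <<'E'
from h import *
from plant import monitor
def state():
    s=monitor.sense();b=np.load('b.npy');q=s['orientation'];M=R.from_quat([q[1],q[2],q[3],q[0]]).as_matrix()
    p=np.array(s['ee_pos']);c,sn=np.cos(b[2]),np.sin(b[2]);Rb=np.array([[c,-sn,0],[sn,c,0],[0,0,1]])
    pb=Rb.T@(p-[b[0],b[1],0]);print('t',round(s['clock'],2),'TCP board mm',np.round(pb*1e3,1),'F board',np.round(Rb.T@s['wrist_force'],1),'w',round(s['gripper_width']*1e3,1))
    Mb=Rb.T@M;print('tool axes in board',np.round(Mb,3).tolist(),'yaw of tool y',round(np.degrees(np.arctan2(Mb[1,1],Mb[0,1])),2))
    return pb*1e3,Mb,s
def go(tgt):
    pb,Mb,s=state();print('units to',tgt,np.round(Mb.T@(np.array(tgt)-pb)/25,2))
E
python3 -c "
from st import *
go([150,-17,400])"
```

```text
t 0.1 TCP board mm [590.2 193.1 403.8] F board [-0.3  0.6 -0.2] w 85.2
tool axes in board [[-0.002, 0.863, -0.505], [0.001, -0.505, -0.863], [-1.0, -0.002, 0.0]] yaw of tool y -30.32
units to [150, -17, 400] [  0.17 -10.96  16.15]
```

>>> arm_command([
  [85,0,-0.65,0.95,0],
  [85,0,-0.65,0.95,0],
  [85,0,-0.65,0.95,0],
  [85,0,-0.65,0.95,0],
  [85,0,-0.65,0.95,0],
  [85,0,-0.65,0.95,0],
  [85,0,-0.65,0.95,0],
  [85,0,-0.65,0.95,0],
  [85,0,-0.65,0.95,0],
  [85,0,-0.65,0.95,0],
])

```text
clock: 1.1
ee_pos: [0.4388, 0.3549, 0.4044]
orientation: [0.689, 0.159, 0.689, -0.16]
wrist_force: [0.2, 0.3, 0.1]
gripper_width: 0.0848
```

>>> arm_command([
  [85,0,-0.65,0.95,0],
  [85,0,-0.65,0.95,0],
  [85,0,-0.65,0.95,0],
  [85,0,-0.65,0.95,0],
  [85,0,-0.65,0.95,0],
  [85,0,-0.65,0.95,0],
  [85,0,-0.65,0.95,0],
])

```text
clock: 1.8
ee_pos: [0.5382, 0.1797, 0.4044]
orientation: [0.689, 0.159, 0.689, -0.16]
wrist_force: [0.7, 0.0, -0.6]
gripper_width: 0.0851
```

>>> arm_command([
  [85,0,0,0,0.93],
  [85,0,0,0,0.93],
  [85,0,0,0,0.93],
  [85,0,0,0,0.93],
  [85,0,0,0,0.93],
  [85,0,0,0,0.93],
  [85,0,0,0,0.93],
  [85,0,0,0,0.93],
  [85,0,0,0,0],
])

```text
clock: 2.7
ee_pos: [0.5376, 0.1809, 0.4043]
orientation: [0.519, 0.48, 0.519, -0.481]
wrist_force: [0.0, 1.0, 0.2]
gripper_width: 0.0847
```

```bash
python3 -c "
from st import *
go([148,-17,250])"
```

```text
t 2.7 TCP board mm [148.2 -15.9 404.3] F board [ 1.  -0.1  0.2] w 84.7
tool axes in board [[-0.0, 0.002, -1.0], [0.001, -1.0, -0.002], [-1.0, -0.001, 0.0]] yaw of tool y -89.9
units to [148, -17, 250] [6.17 0.05 0.01]
```

>>> arm_command([
  [85,0.97,0,-0.1,0],
  [85,0.97,0,0,0],
  [85,0.97,0,0,0],
  [85,0.97,0,0,0],
  [85,0.97,0,0,0],
  [85,0.97,0,0,0],
  [85,0.97,0,0,0],
  [85,0.97,0,0,0],
  [85,0,0,0,0],
])

```text
clock: 3.6
ee_pos: [0.5362, 0.183, 0.2078]
orientation: [0.519, 0.478, 0.521, -0.481]
wrist_force: [-0.4, -0.1, -0.7]
gripper_width: 0.0846
```

Run:
```python
from st import *
from plant import viewer
import cv2
d=viewer.snapshot('scene');pickle.dump(d,open('s2.pkl','wb'))
a=d['pixels'][170:290,290:450,::-1];cv2.imwrite('pics/s2.png',cv2.convertScaleAbs(cv2.resize(a,None,fx=5,fy=5,interpolation=cv2.INTER_CUBIC),alpha=1.5))
pb,_,_=state();b=np.load('b.npy')
for L in(160,173):
  for y in(-50,50):
    P=b2w(b,np.array([pb[0],pb[1]+y,pb[2]-L])/1e3);print(L,y,(proj(d,P)[0]-[290,170]+.5)*5-.5)
```

```text
t 3.65 TCP board mm [150.4 -15.4 209.5] F board [ 0.5 -0.7  0. ] w 85.1
tool axes in board [[-0.001, 0.005, -1.0], [0.003, -1.0, -0.005], [-1.0, -0.003, 0.001]] yaw of tool y -89.71
160 -50 [428.20374187 353.144111  ]
160 50 [286.39579225 271.87791713]
173 -50 [426.65505217 370.20499334]
173 50 [285.75471257 288.87439615]
```

View pics/s2.png

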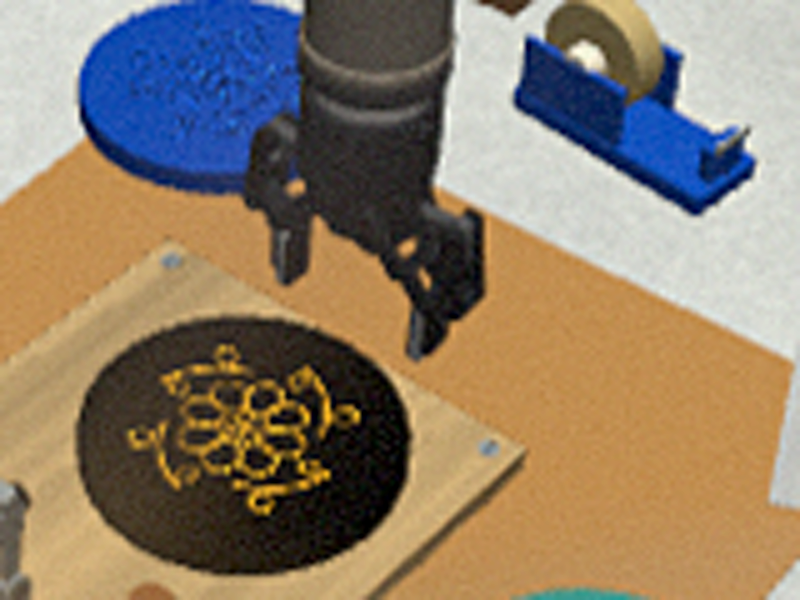

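The picture shows the fingertips at about (288,283) and (415,357), behind the panel's far rim. They fit a fingertip length of about 160 mm when open. The panel hasn't been touched.

>>> arm_command([
  [85,0.3,0,0,0],
  [85,0.3,0,0,0],
  [85,0.15,0,0,0],
  [85,0,0,0,0],
])

```text
clock: 4.05
ee_pos: [0.5375, 0.1834, 0.1918]
orientation: [0.519, 0.48, 0.519, -0.48]
wrist_force: [-0.3, -0.1, 0.0]
gripper_width: 0.085
```

>>> arm_command([
  [85,0.1,0,0,0],
  [85,0.05,0,0,0],
  [85,0,0,0,0],
])

```text
clock: 4.35
ee_pos: [0.5377, 0.1834, 0.1882]
orientation: [0.519, 0.48, 0.519, -0.48]
wrist_force: [-0.0, 0.9, 0.1]
gripper_width: 0.085
```

```bash
python3 -c "
from st import *
state()"
```

```text
t 4.35 TCP board mm [150.7 -16.1 188.2] F board [ 0.9 -0.   0.1] w 85.0
tool axes in board [[0.0, 0.003, -1.0], [0.0, -1.0, -0.003], [-1.0, -0.0, -0.0]] yaw of tool y -89.84
```

>>> arm_command([
  [85,0,0,0.1,0],
  [85,0,0,0.1,0],
  [85,0,-0.04,0.1,0],
  [85,0,-0.04,0.1,0],
  [85,0,-0.04,0.1,0],
  [85,0,-0.04,0.1,0],
  [85,0,-0.04,0.1,0],
  [85,0,-0.04,0.1,0],
  [85,0,-0.04,0.1,0],
  [85,0,-0.04,0.1,0],
])

```text
clock: 5.35
ee_pos: [0.5316, 0.1577, 0.1882]
orientation: [0.519, 0.48, 0.519, -0.48]
wrist_force: [1.3, 1.6, -0.1]
gripper_width: 0.085
```

>>> arm_command([
  [85,0,-0.04,0.1,0],
  [85,0,-0.04,0.1,0],
  [85,0,-0.04,0.1,0],
  [85,0,-0.04,0.1,0],
  [85,0,-0.04,0.1,0],
  [85,0,-0.04,0.1,0],
  [85,0,-0.04,0.1,0],
  [85,0,-0.04,0.1,0],
  [85,0,0,0.1,0],
  [85,0,0,0.1,0],
])

```text
clock: 6.35
ee_pos: [0.5255, 0.1321, 0.1882]
orientation: [0.519, 0.48, 0.519, -0.48]
wrist_force: [0.6, 2.5, 0.2]
gripper_width: 0.0848
```

```bash
cat > pv.py <<'E'
# panel position from the top view: project black blob's extent
from st import *
from plant import viewer
import cv2,sys
pb,_,_=state()
d=viewer.snapshot('top');b=np.load('b.npy')
a=d['pixels'][203:323,262:412,::-1];cv2.imwrite(sys.argv[1],cv2.convertScaleAbs(cv2.resize(a,None,fx=5,fy=5,interpolation=cv2.INTER_CUBIC),alpha=1.5))
t=np.linspace(0,6.28,9)[:-1]
for x,y in((0,0),(2,0)):
    P=b2w(b,np.c_[x/1e3+.09*np.cos(t),y/1e3+.09*np.sin(t),0*t+.038]);print(x,y,np.round((proj(d,P)-[262,203]+.5)*5-.5).tolist())
E
python3 pv.py pics/t3.png
```

```text
t 6.35 TCP board mm [ 1.004e+02 -1.000e-01  1.882e+02] F board [ 2.5 -0.8  0.2] w 84.8
tool axes in board [[0.0, 0.003, -1.0], [0.0, -1.0, -0.003], [-1.0, -0.0, -0.0]] yaw of tool y -89.85
0 0 [[164.0, 302.0], [224.0, 420.0], [351.0, 462.0], [469.0, 401.0], [509.0, 275.0], [448.0, 159.0], [324.0, 119.0], [207.0, 177.0]]
2 0 [[161.0, 302.0], [220.0, 420.0], [347.0, 462.0], [466.0, 401.0], [505.0, 275.0], [445.0, 159.0], [320.0, 119.0], [203.0, 178.0]]
```

View pics/t3.png

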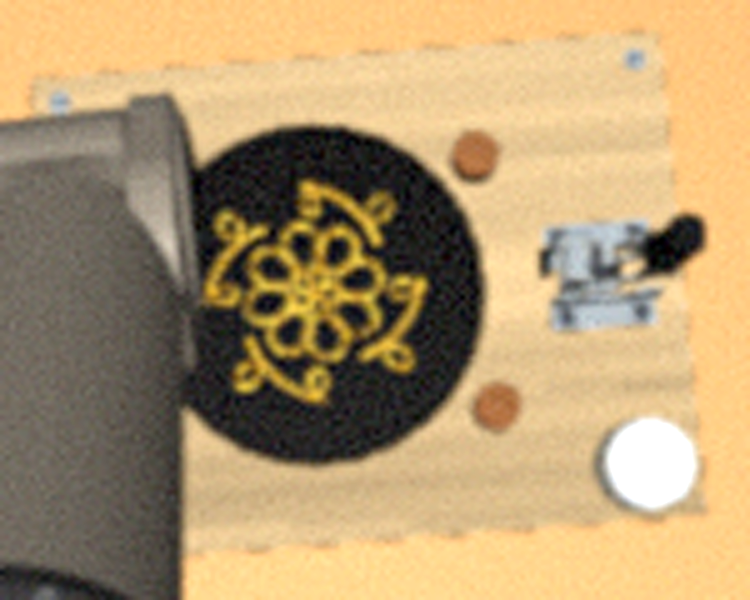

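The panel's right rim is at about x=484 against roughly 509 expected at home, so about 12 mm remain. It is centred between the pegs.

>>> arm_command([
  [85,0,0,0.1,0],
  [85,0,0,0.1,0],
  [85,0,0,0.1,0],
  [85,0,0,0.08,0],
  [85,0,0,0,0],
])

```text
clock: 6.9
ee_pos: [0.5263, 0.1223, 0.1882]
orientation: [0.519, 0.48, 0.519, -0.481]
wrist_force: [-0.4, 0.8, 1.0]
gripper_width: 0.0852
```

>>> arm_command([
  [85,0,0,0.04,0],
  [85,0,0,0.04,0],
  [85,0,0,0,0],
])

```text
clock: 7.2
ee_pos: [0.5264, 0.1211, 0.1882]
orientation: [0.519, 0.48, 0.519, -0.48]
wrist_force: [-0.9, 3.5, 0.9]
gripper_width: 0.0851
```

>>> arm_command([
  [85,0,0,0.04,0],
  [85,0,0,0,0],
])

```text
clock: 7.4
ee_pos: [0.5264, 0.1208, 0.1882]
orientation: [0.519, 0.48, 0.52, -0.48]
wrist_force: [-1.4, 5.1, 1.3]
gripper_width: 0.0851
```

>>> arm_command([
  [85,0,0,0.05,0],
  [85,0,0,0.05,0],
  [85,0,0,0,0],
])

```text
clock: 7.7
ee_pos: [0.5261, 0.1199, 0.1881]
orientation: [0.519, 0.48, 0.521, -0.479]
wrist_force: [-2.2, 9.3, 0.9]
gripper_width: 0.0848
```

>>> arm_command([
  [85,0,0,0.06,0],
  [85,0,0,0.06,0],
  [85,0,0,0,0],
  [85,0,0,0,0],
])

```text
clock: 8.1
ee_pos: [0.5261, 0.1191, 0.1882]
orientation: [0.518, 0.48, 0.522, -0.478]
wrist_force: [-4.1, 15.3, 1.3]
gripper_width: 0.0851
```

```bash
python3 pv.py pics/t4.png
```

```text
t 8.1 TCP board mm [ 87.5   0.3 188.2] F board [15.6  2.9  1.3] w 85.1
tool axes in board [[0.006, 0.007, -1.0], [0.001, -1.0, -0.007], [-1.0, -0.001, -0.006]] yaw of tool y -89.57
0 0 [[164.0, 302.0], [224.0, 420.0], [351.0, 462.0], [469.0, 401.0], [509.0, 275.0], [448.0, 159.0], [324.0, 119.0], [207.0, 177.0]]
2 0 [[161.0, 302.0], [220.0, 420.0], [347.0, 462.0], [466.0, 401.0], [505.0, 275.0], [445.0, 159.0], [320.0, 119.0], [203.0, 178.0]]
```

View pics/t4.png

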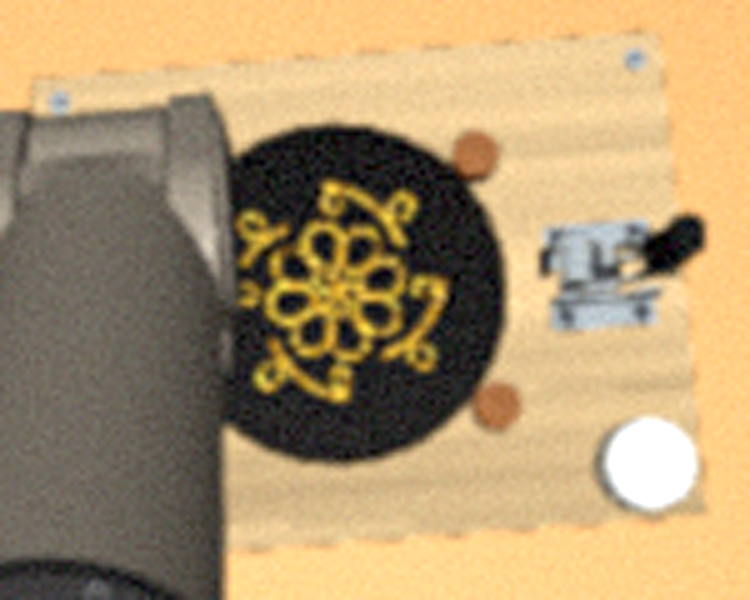

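The panel rim touches both peg rims, near (470,175) and (480,390), with 15 N reaction. I'll back straight off, lift and close the fingers.

>>> arm_command([
  [85,0,0,-0.2,0],
  [85,0,0,-0.3,0],
  [85,0,0,-0.5,0],
  [85,-0.5,0,-0.2,0],
  [60,-1,0,0,0],
  [30,-1,0,0,0],
  [0,-1,0,0,0],
  [0,-1,0,0,0],
  [0,-1,0,0,0],
  [0,-1,0,0,0],
])

```text
clock: 9.15
ee_pos: [0.5245, 0.144, 0.3526]
orientation: [0.519, 0.481, 0.519, -0.48]
wrist_force: [0.6, 0.3, -0.1]
gripper_width: -0.0
```

>>> arm_command([
  [0,-1,0,0.5,0],
  [0,-1,0,1,0],
  [0,0,0,1,0],
  [0,0,0,1,0],
  [0,0,0,1,0],
  [0,0,0,1,0],
  [0,0,0,1,0],
  [0,0,0,0,0],
])

```text
clock: 9.95
ee_pos: [0.5368, -0.022, 0.4017]
orientation: [0.518, 0.482, 0.517, -0.482]
wrist_force: [0.8, 0.6, 1.0]
gripper_width: 0.0001
```

Run:
```python
from st import *
from plant import viewer
import cv2
pb,Mb,_=state();b=np.load('b.npy')
d=viewer.snapshot('scene')
a=d['pixels'][195:315,225:385,::-1];cv2.imwrite('pics/s5.png',cv2.convertScaleAbs(cv2.resize(a,None,fx=5,fy=5,interpolation=cv2.INTER_CUBIC),alpha=1.5))
c=lambda P:np.round((proj(d,b2w(b,np.array(P)/1e3))-[225,195]+.5)*5-.5).tolist()
print('tip',c([pb[0],pb[1],pb[2]-173]))
for th in(0,.05,.1,.15):print(th,c([-160-120*np.sin(th-.035),0,50+120*np.cos(th-.035)]))
t=np.linspace(0,6.28,9)[:-1];print('home rim',c(np.c_[90*np.cos(t),90*np.sin(t),0*t+38]))
for th in(.05,.3,.5,.7,.9,1.04,1.1,1.2,1.3,1.35,1.4,1.45):
    f=th-.035;print(th,np.round([-160-100*np.sin(f)+8*np.cos(f)+11,0,50+100*np.cos(f)+8*np.sin(f)+173],1))
```

```text
t 9.95 TCP board mm [-5.410e+01  1.000e-01  4.017e+02] F board [ 0.6 -0.9  1. ] w 0.1
tool axes in board [[-0.002, -0.004, -1.0], [-0.001, -1.0, 0.004], [-1.0, 0.001, 0.002]] yaw of tool y -90.22
tip [[400.0, 117.0]]
0 [[254.0, 323.0]]
0.05 [[245.0, 330.0]]
0.1 [[235.0, 337.0]]
0.15 [[226.0, 345.0]]
home rim [[589.0, 246.0], [471.0, 218.0], [357.0, 257.0], [310.0, 344.0], [363.0, 432.0], [490.0, 466.0], [611.0, 420.0], [650.0, 328.0]]
0.05 [-142.5    0.   323.1]
0.3 [-167.5    0.   321.6]
0.5 [-186.7    0.   316. ]
0.7 [-204.4    0.   306.6]
0.9 [-219.9    0.   294. ]
1.04 [-229.1    0.   283.4]
1.1 [-232.6    0.   278.4]
1.2 [-237.7    0.   269.8]
1.3 [-242.     0.   260.7]
1.35 [-243.7    0.   256. ]
1.4 [-245.3    0.   251.3]
1.45 [-246.5    0.   246.4]
```

View pics/s5.png

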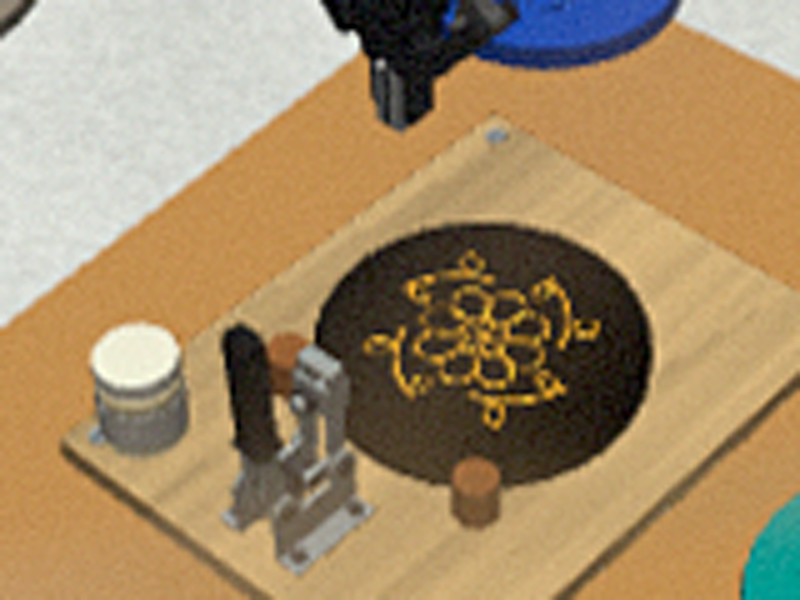

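The panel stays seated at home: rim at x≈314–652 against 310–650 predicted. The handle tip is at about (240,332), so the handle angle is about 0.07. The shut fingertips at (400,127) match the predicted position. Now the handle.

>>> arm_command([
  [0,0,0,1,0],
  [0,0,0,1,0],
  [0,0.5,0,0.9,0],
  [0,0.8,0,0,0],
  [0,0.8,0,0,0],
  [0,0.7,0,0,0],
  [0,0.35,0,0,0],
  [0,0,0,0,0],
])

```text
clock: 10.8
ee_pos: [0.5425, -0.0891, 0.3212]
orientation: [0.519, 0.48, 0.52, -0.481]
wrist_force: [-0.5, -0.1, 0.1]
gripper_width: -0.0002
```

>>> arm_command([
  [0,0,0,0.2,0],
  [0,0,0,0.2,0],
  [0,0,0,0.2,0],
  [0,0,0,0.2,0],
  [0,0,0,0.2,0],
  [0,0.02,0,0.2,0],
  [0,0.03,0,0.2,0],
  [0,0,0,0,0],
])

```text
clock: 11.6
ee_pos: [0.5454, -0.1259, 0.3206]
orientation: [0.519, 0.481, 0.519, -0.481]
wrist_force: [0.4, -0.0, 0.3]
gripper_width: 0.0003
```

```bash
python3 -c "
from st import *
go([-186.7,0,316])"
```

```text
t 11.6 TCP board mm [-158.3   -0.8  320.6] F board [-0.1 -0.4  0.3] w 0.3
tool axes in board [[-0.0, 0.002, -1.0], [-0.0, -1.0, -0.002], [-1.0, 0.0, 0.0]] yaw of tool y -89.91
units to [-186.7, 0, 316] [ 0.19 -0.03  1.14]
```

>>> arm_command([
  [0,0.03,0,0.2,0],
  [0,0.03,0,0.2,0],
  [0,0.03,-0.03,0.2,0],
  [0,0.04,0,0.2,0],
  [0,0.05,0,0.2,0],
  [0,0.08,0,0.2,0],
  [0,0.09,0,0.18,0],
  [0,0.1,0,0.18,0],
  [0,0.1,0,0.18,0],
  [0,0.1,0,0.18,0],
])

```text
clock: 12.6
ee_pos: [0.5484, -0.1732, 0.3042]
orientation: [0.519, 0.48, 0.519, -0.48]
wrist_force: [-0.1, 0.7, -0.1]
gripper_width: -0.0
```

```bash
python3 -c "
from st import *
go([-219.9,0,294])
go([-229.1,0,283.4])"
```

```text
t 12.6 TCP board mm [-2.058e+02 -2.000e-01  3.042e+02] F board [ 0.7  0.  -0.1] w -0.0
tool axes in board [[0.0, 0.003, -1.0], [0.0, -1.0, -0.003], [-1.0, -0.0, -0.0]] yaw of tool y -89.85
units to [-219.9, 0, 294] [ 0.41 -0.01  0.57]
t 12.6 TCP board mm [-2.058e+02 -2.000e-01  3.042e+02] F board [ 0.7  0.  -0.1] w -0.0
tool axes in board [[0.0, 0.003, -1.0], [0.0, -1.0, -0.003], [-1.0, -0.0, -0.0]] yaw of tool y -89.85
units to [-229.1, 0, 283.4] [ 0.83 -0.01  0.93]
```

>>> arm_command([
  [0,0.13,0,0.19,0],
  [0,0.14,0,0.19,0],
  [0,0.14,0,0.19,0],
  [0,0.14,0,0.13,0],
  [0,0.14,0,0.12,0],
  [0,0.14,0,0.11,0],
  [0,0,0,0,0],
])

```text
clock: 13.3
ee_pos: [0.5501, -0.1964, 0.2832]
orientation: [0.519, 0.48, 0.519, -0.481]
wrist_force: [0.7, 0.3, 0.4]
gripper_width: 0.0001
```

Run:
```python
from st import *
from plant import viewer
import cv2
go([-237.7,0,269.8])
d=viewer.snapshot('scene')
a=d['pixels'][195:315,225:385,::-1];cv2.imwrite('pics/s6.png',cv2.convertScaleAbs(cv2.resize(a,None,fx=5,fy=5,interpolation=cv2.INTER_CUBIC),alpha=1.5))
```

```text
t 13.3 TCP board mm [-2.290e+02 -1.000e-01  2.832e+02] F board [ 0.3 -0.7  0.4] w 0.1
tool axes in board [[-0.0, 0.002, -1.0], [0.001, -1.0, -0.002], [-1.0, -0.001, 0.0]] yaw of tool y -89.88
units to [-237.7, 0, 269.8] [ 0.54 -0.01  0.35]
```

View pics/s6.png

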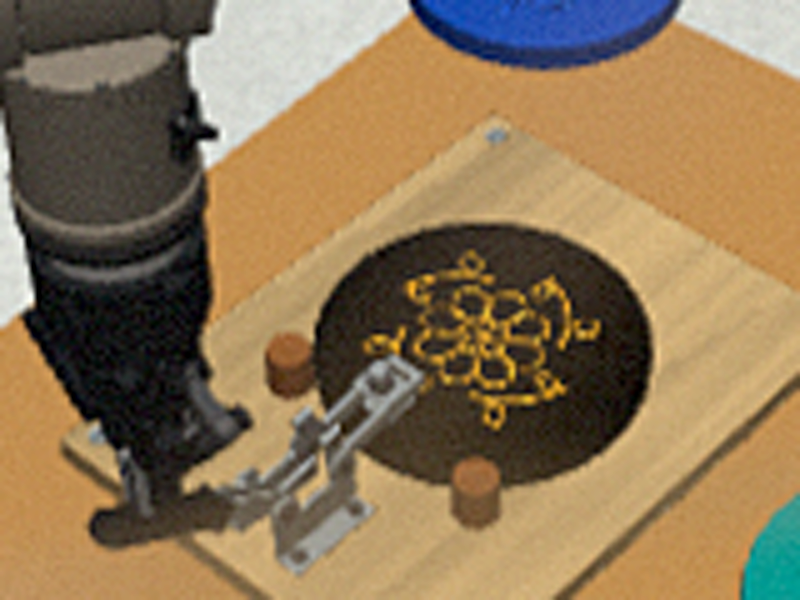

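The handle, tip at about (100,528), is well back under the fingertips, and the holding arm has come down over the panel, which is still seated. I'll press on through the dead point.

>>> arm_command([
  [0,0.18,0,0.12,0],
  [0,0.18,0,0.12,0],
  [0,0.18,0,0.11,0],
  [0,0.18,0,0.09,0],
  [0,0.18,0,0.08,0],
  [0,0.15,0,0.04,0],
])

```text
clock: 13.95
ee_pos: [0.5515, -0.2106, 0.2574]
orientation: [0.519, 0.48, 0.518, -0.48]
wrist_force: [0.4, -1.9, 1.6]
gripper_width: 0.0004
```

>>> arm_command([
  [0,0.12,0,0.04,0],
  [0,0.12,0,0.03,0],
  [0,0.12,0,0.03,0],
  [0,0,0,0,0],
])

```text
clock: 14.35
ee_pos: [0.5512, -0.2124, 0.2478]
orientation: [0.519, 0.48, 0.519, -0.481]
wrist_force: [0.3, -0.6, -0.5]
gripper_width: -0.0001
```

```bash
python3 -c "
from st import *
go([-246.5,0,246])"
```

```text
t 14.35 TCP board mm [-2.450e+02 -1.000e-01  2.478e+02] F board [-0.6 -0.2 -0.5] w -0.1
tool axes in board [[0.0, 0.003, -1.0], [0.001, -1.0, -0.003], [-1.0, -0.001, -0.0]] yaw of tool y -89.85
units to [-246.5, 0, 246] [ 0.07 -0.01  0.06]
```

The force has dropped to zero, so the handle has probably snapped over. I'll lift clear and look.

>>> arm_command([
  [0,-0.4,0,0,0],
  [0,-0.8,0,0,0],
  [0,-1,0,0,0],
  [0,-1,0,0.5,0],
  [0,-1,0,1,0],
  [0,-1,0,1,0],
  [0,0,0,1,0],
  [0,0,0,1,0],
  [0,0,0,0,0],
])

```text
clock: 15.25
ee_pos: [0.559, -0.3285, 0.38]
orientation: [0.519, 0.481, 0.517, -0.482]
wrist_force: [0.4, 0.1, 0.2]
gripper_width: -0.0
```

Run:
```python
from st import *
from plant import viewer
import cv2
state();b=np.load('b.npy')
o=[]
for n,c0,r0 in(('scene',215,215),('top',290,205)):
    d=viewer.snapshot(n);k=4 if n=='scene' else 3
    w,h=(200,150)if n=='scene' else (150,120)
    k=4 if n=='scene' else 5
    a=d['pixels'][r0:r0+h,c0:c0+w,::-1];cv2.imwrite(f'pics/e_{n}.png',cv2.convertScaleAbs(cv2.resize(a,None,fx=k,fy=k,interpolation=cv2.INTER_CUBIC),alpha=1.5))
    for th in(1.04,1.3,1.466):print(n,th,np.round((proj(d,b2w(b,[-.16-.12*np.sin(th-.035),0,.05+.12*np.cos(th-.035)]))-[c0,r0]+.5)*k-.5))
```

```text
t 15.25 TCP board mm [-361.4    0.8  380. ] F board [ 0.  -0.4  0.2] w -0.0
tool axes in board [[-0.003, -0.002, -1.0], [-0.001, -1.0, 0.002], [-1.0, 0.001, 0.003]] yaw of tool y -90.13
scene 1.04 [[117. 347.]]
scene 1.3 [[105. 392.]]
scene 1.466 [[103. 418.]]
top 1.04 [[731. 219.]]
top 1.3 [[744. 224.]]
top 1.466 [[743. 229.]]
```

View pics/e_scene.png

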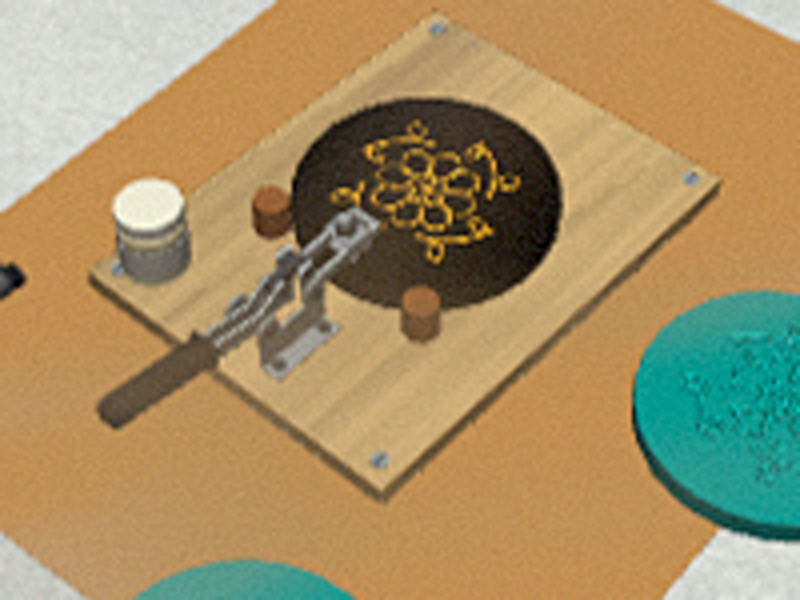

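View pics/e_top.png

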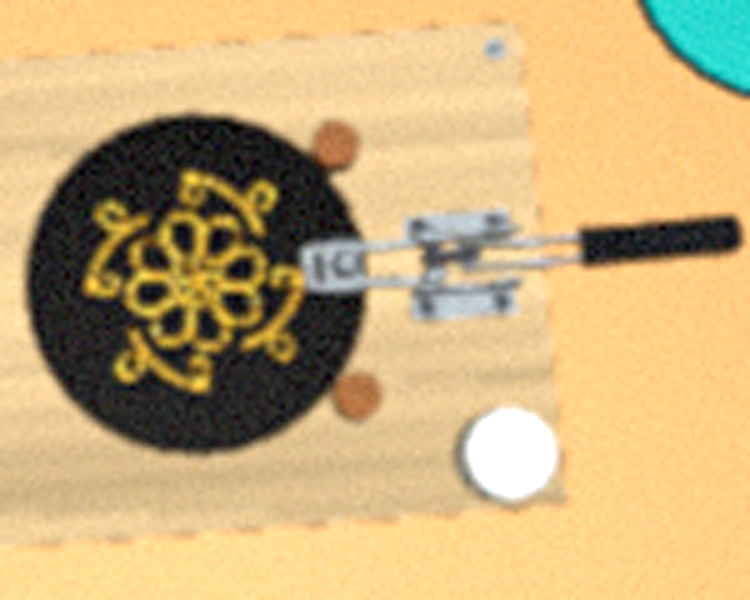

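```bash
python3 -c "
from plant import manip
print(manip.sign_off())"
```

```text
the job is handed in; nothing more can be done
None
```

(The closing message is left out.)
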